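Push the egg platter home into the corner of the buffet rail

ROBOT

A 6-joint arm with a two-finger parallel gripper is mounted at the origin on a cart in front of the work surface, level with it; the furniture and walls round the work are solid. World frame = base frame: x ahead of the robot, y to its left, z up, the work surface at z = 0. Lengths are in m, angles in rad, forces in N, time in s.
With the tool pointing down it reaches from about 0.25 to 0.775 m from the base axis. Payload 4 kg.
Tool frame: the origin (TCP) lies midway between the tips of the shut fingers; the grasp point (between the pads) lies 19 mm behind it (robot.tcp_to_grasp is the z of the grasp point in the tool frame, in m); z points along the fingers, y is the line along which they close (so a half turn about z gives the same grasp; the last joint's range is limited). The gripper opens to 94 mm and grips with 3 to 60 N. Pads are 16 mm wide; open, the fingers measure 119 mm over their backs; the gripper's body (75 mm by 177 mm) begins 78 mm behind the grasp point.
Start: joints at [-1.405, 0.087, 1.371, -0, 1.684, -0.103], TCP at [0.146, -0.53, 0.206] pointing down, gripper open.
Joint ranges: [-3.1, 3.1], [-0.76, 2.03], [0.27, 2.55], [-1.08, 4.22], [0.17, 2.65], [-2.57, 2.57]. Speed limits (rad/s): [2.79, 2.79, 3.14, 3.14, 3.14, 3.14].

INTERFACE

Orientations are given as [roll, pitch, yaw] about the fixed x, y, z axes, in that order (R = Rz(yaw) Ry(pitch) Rx(roll)).
In Python, from bench import robot gives the robot as it stands. The module is installed in compiled form; this text tells all that it offers.
- The arm moves only by the tool move_arm, never from a script. Its argument "motion" is one flat list of numbers, 7 for each row, row after row: the turn, a rotation vector about the tool's x, y, z in units of 45 degrees (1.0 is 45 degrees), then the shift along the tool's x, y, z in units of 100 mm (1.0 is 100 mm), then the opening, from 0 (shut) to 1 (fully open). A call has 1 to 12 rows; each row shifts and turns the commanded pose from where the row before left it, along the tool's axes as they then stand; what a row does not reach is not made up. A row lasts 1/12 s, in which the tool goes at most 41.7 mm and 7.16 degrees, less where a joint would pass 70% of its speed; a pose out of reach is approached as far as the arm can. A call with a number of a shift or a turn outside -1 to 1 is refused whole. A call with a gripper value outside its range is refused whole. The fingers move at their own pace and stop on an object; the grip force is fixed at half the most. Time passes only in rows, so rows that do not move let the fingers close. It gives the time, the measured TCP pose, the force, the opening and the grip force at its end, in the units of the state.
- robot.get_obs(): the state, without advancing time (a new reading comes with each control period).
- robot.snapshot(name): name is "scene" or "top" or "wrist"; returns the picture (384x512x3 uint8, red, green, blue); there is no depth.
- robot.get_calibration(name): a dict with "fx", "fy", "cx", "cy" (pixels), "k1" (the pictures are not rectified: a ray, as slopes to the right and down, at radius r is drawn at 1 + k1 r^2 times it, then the intrinsics apply), "R" (3x3) and "t" (3): a world point X has camera coordinates R X + t. Camera axes: x right, y down, z forward; pixel columns grow to the right and rows downward; lengths in m; the calibration is good to about 2 mm. A picture is of the moment at which its call begins: read the wrist's pose just before it. get_calibration takes no time and is no camera call; for the wrist camera it gives the pose at the moment of the call.
- robot.close_job(): hands the job in; it is judged then, once.
The state is a dict: "time": time; "joint_positions": joint angles; "qvel": joint speeds; "joint_torque": joint torques, N m; "tool_pos": TCP position; "ee_rot": TCP orientation; "wrist_force": force on the tool from outside, world axes, zero at the start; "wrist_torque": the same for the moment, N m; "width": finger opening in m; "finger_force": force on a finger pad.
Only numpy, scipy, OpenCV 4.12 (cv2) and the standard library are available. Lean on these libraries where they do the work, as an engineer would, in place of code of your own. Each camera call takes 0.05 s, during which the arm holds its last target. There are 200 camera calls.

TASK

The egg salad platter has been left askew on the buffet. Push it along the table with the fingers until it sits squarely in the corner of the low wooden guard rail, its long side against the long rail and its end against the short rail. Do not lift or tip the platter, and leave the other things on the table where they stand.

Things in the scene. Friction and masses are not known exactly. Their poses are not given: they have to be found in the camera images.
- platter: White rectangular platter of egg salad on the table, 166 mm (its x) by 286 mm (its y), 0.8 kg. Origin: centre of the underside. Foot 108 x 228 mm. The flat rim overhangs the foot, 13 to 19 mm above the table: push there. Rim edges at x = +-83 and y = +-143 mm; long edges straight over y = +-114, short ones over x = +-66. Food up to 78 mm high. Slides at a push under 14 N, stays where left.
- rail: Low L-shaped wooden guard rail, fixed, 14 mm thick, 32 mm high, posts to 52 mm. Origin: inner corner at table level, the corner nearest the robot. +x points away from the robot and a little right, +y left. Long side rail: inner face y = 0, 260 mm along +x. Short end rail: inner face x = 0, 130 mm along +y. Platter home: origin at x = +143, y = +83 mm here, its long axis (y) along the rail's x.
- tealight: Bystander: clear glass tea-light holder, 60 mm wide and 64 mm high, left of the platter. Origin: centre of its underside.
- muffin: Bystander: small muffin, 43 mm wide, 34 mm high, on the table on the near left. Origin: centre of its underside.
- cheese: Bystander: small round waxed cheese, 68 mm across, 40 mm high, on the left. Origin: centre of its underside.
- sugar_jar: Bystander: white porcelain sugar jar with knobbed lid, 93 mm across, 110 mm high, at the left edge. Origin: centre of its underside.
- pepper_mill: Bystander: dark wooden pepper mill, 53 mm across, 155 mm high, on the left further back. Origin: centre of its underside.

How it is judged:
By the outcome, as a careful person would: the job done as asked, in the order asked, and still so for the second after the job is handed in, with the robot touching nothing.
It also fails if it takes over 46 s, if anything falls off the work surface, if the arm or the gripper's body presses on something with over 40 N, if the wrist force passes 120 N, or if a joint passes its speed limit or range.

## Working session

There is one attempt and no reset: what is moved stays moved. The work goes in short steps, Python scripts to look and compute and a tool call to move; the robot and the scene stay as the last step left them, time stands still between calls to the robot, and variables do not carry over. Pictures are saved under pics/ and viewed, at most 10 in all, crops included, and the job is handed in when it is done.

Besides the shell and the picture viewer there is one more tool, called after ">>>" by a JSON object that holds its "name" and its "arguments". move_arm: Moves the arm, as the interface text tells. Shifts and turns lie within -1 to 1; 1 stands for 100 mm of shift or 45 degrees of turn. Its arguments: {"type":"object","properties":{"motion":{"type":"array","items":{"type":"number"}}},"required":["motion"]}

```bash
mkdir -p pics; python3 - <<'E'
from bench import robot
import cv2
for n in("scene","top"):
    cv2.imwrite(f"pics/{n}0.png",robot.snapshot(n)[:,:,::-1]); c=robot.get_calibration(n); print(n,c)
o=robot.get_obs();print(o["tool_pos"],o["ee_rot"],o["time"])
E
```

```text
scene {'fx': 384.08473198280745, 'fy': 384.08473198280745, 'cx': 254.18734415812585, 'cy': 188.7485444029375, 'k1': -0.07415939303020713, 'R': array([[-0.57728462, -0.8160386 ,  0.02869619],
       [-0.33733194,  0.20633737, -0.91849445],
       [ 0.74360583, -0.53991286, -0.39439127]]), 't': array([0.24010506, 0.19828388, 0.82587415])}
top {'fx': 417.96222288605884, 'fy': 417.96222288605884, 'cx': 258.4980661119163, 'cy': 189.53532419872943, 'k1': -0.09603192767249624, 'R': array([[-0.01918464, -0.99975138,  0.01136359],
       [-0.98953187,  0.0173601 , -0.14326657],
       [ 0.14303368, -0.01399315, -0.9896189 ]]), 't': array([0.00172163, 0.42471554, 0.97107821])}
[ 0.14598231 -0.52974428  0.20439691] [-3.13955073e+00 -2.40145332e-04  2.68754617e-01] 0.1
```

View pics/top0.png

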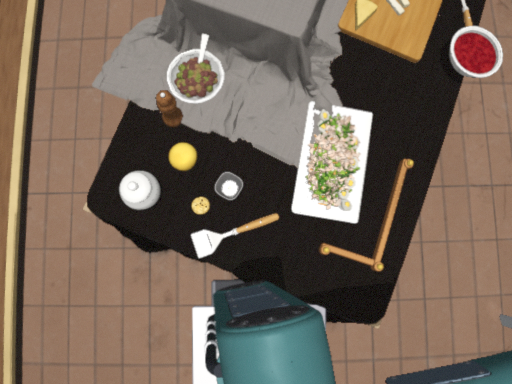

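View pics/scene0.png

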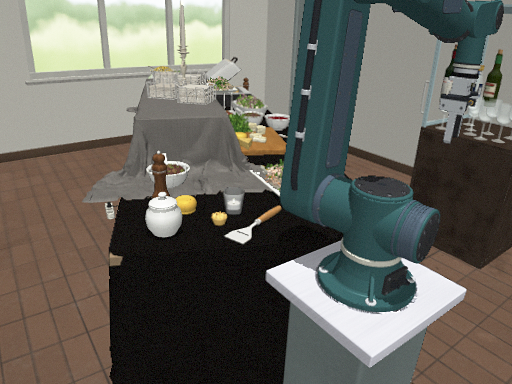

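The top view shows the platter centred near pixel (333,165), turned slightly. The rail corner is at (378,266), with its long side ending at (408,163) and its short side at (325,249). The tealight is at (229,186), and a spatula lies at (235,235).

```bash
cat > h.py <<'E'
import numpy as np, cv2
from bench import robot
def ray(n,px,z,c=None):
    c=c or robot.get_calibration(n)
    K=np.array([[c["fx"],0,c["cx"]],[0,c["fy"],c["cy"]],[0,0,1]])
    u=cv2.undistortPoints(np.array(px,float).reshape(-1,1,2),K,np.array([c["k1"],0,0,0,0.])).reshape(-1,2)
    # k1 model: drawn = ray*(1+k1 r^2), same as OpenCV's
    R=c["R"];C=-R.T@c["t"];d=np.c_[u,np.ones(len(u))]@R
    return (C+d*((z-C[2])/d[:,2])[:,None])
def proj(n,X,c=None):
    c=c or robot.get_calibration(n)
    K=np.array([[c["fx"],0,c["cx"]],[0,c["fy"],c["cy"]],[0,0,1]])
    return cv2.projectPoints(np.array(X,float).reshape(-1,1,3),cv2.Rodrigues(c["R"])[0],c["t"],K,np.array([c["k1"],0,0,0,0.]))[0].reshape(-1,2)
def platter(im):
    hsv=cv2.cvtColor(im,cv2.COLOR_RGB2HSV)
    m=((hsv[...,2]>150)&(hsv[...,1]<60)).astype(np.uint8)
    m[:,:285]=0;m[:90]=0;m[250:]=0;m[:,420:]=0
    cs=cv2.findContours(m,cv2.RETR_EXTERNAL,cv2.CHAIN_APPROX_NONE)[0]
    return max(cs,key=cv2.contourArea).reshape(-1,2),m
E
python3 - <<'E'
from h import *
im=robot.snapshot("top")
c,m=platter(im)
P=ray("top",c,0.019)[:,:2]*1000
r=cv2.minAreaRect(P.astype(np.float32));print("rect",r)
print(cv2.boxPoints(r))
hsv=cv2.cvtColor(im,cv2.COLOR_RGB2HSV)
w=((hsv[...,0]<22)&(hsv[...,1]>110)&(hsv[...,2]>90)).astype(np.uint8)
w[:150]=0;w[275:]=0;w[:,:315]=0;w[:,420:]=0;w[:240,:370]=0
# long rail & short rail medial lines on z=.032
ys,xs=np.nonzero(w);Q=ray("top",np.c_[xs,ys],.032)[:,:2]*1000
L=Q[(ys>175)&(ys<255)];S=Q[(xs>332)&(xs<370)&(ys>245)]
for q in(L,S):
    v=cv2.fitLine(q.astype(np.float32),cv2.DIST_HUBER,0,.01,.01).ravel();d=q-v[2:]; n=d@[-v[1],v[0]]
    print("line",v,np.degrees(np.arctan2(v[1],v[0])),np.percentile(n,[2,98]))
print("posts z52",ray("top",[[409,163],[378,266],[324.5,249.5]],.052)[:,:2]*1000)
print("tealight",ray("top",[[229,190],[200,206],[278,216],[313,108]],.01)[:,:2]*1000)
cv2.imwrite("pics/crop.png",cv2.resize(im[90:280,270:430,::-1],None,fx=3,fy=3,interpolation=cv2.INTER_CUBIC))
E
```

```text
rect ((511.7010192871094, -183.1484375), (220.2721710205078, 334.20587158203125), 88.23921203613281)
[[ 341.29288 -288.098  ]
 [ 675.34094 -298.36703]
 [ 682.10913  -78.19888]
 [ 348.0611   -67.92984]]
line [   0.6653698   -0.7465139  344.91855   -289.50995  ] -48.2893 [-57.65476179  45.95015357]
line [   0.34864843    0.9372536   264.0992     -221.60126   ] 69.59533 [-7.98264443  7.92923537]
posts z52 [[ 479.78583138 -369.4763384 ]
 [ 237.72500089 -279.22415214]
 [ 278.9001071  -155.61305456]]
tealight [[ 427.76639121   65.76915432]
 [ 389.67040132  136.7439729 ]
 [ 361.93811641  -52.44768087]
 [ 634.04913807 -148.53846249]]
```

View pics/crop.png

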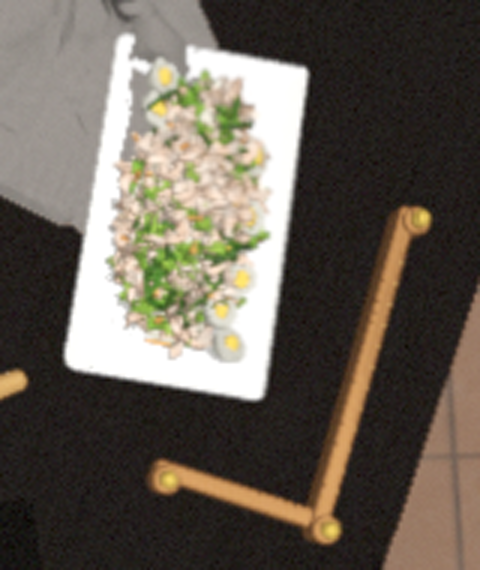

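The platter's rim is clear of the rail on both sides. I'll refine its pose and the rail's by fitting their edges.

```bash
cat >> h.py <<'E'
def fit(q):
    v=cv2.fitLine(np.float32(q),cv2.DIST_HUBER,0,.01,.01).ravel(); r=(q-v[2:])@[-v[1],v[0]]
    return v,np.degrees(np.arctan2(v[1],v[0])),r.std()
E
python3 - <<'E'
from h import *
im=robot.snapshot("top")
c,m=platter(im)
g=cv2.cvtColor(im,cv2.COLOR_RGB2HSV)
w=((g[...,0]<22)&(g[...,1]>110)&(g[...,2]>60)).astype(np.uint8)
R=[];B=[];L=[]
for y in range(130,205): R.append([max(x for x in range(330,382) if m[y,x])+.5,y])
for y in range(160,200): L.append([min(x for x in range(288,340) if m[y,x])-.5,y])
for x in range(300,350): B.append([x,max(y for y in range(190,235) if m[y,x])+.5])
pr=lambda q:ray("top",q,.019)[:,:2]*1000
for n,q in zip("RLB",(R,L,B)): v,a,s=fit(pr(q));print(n,v,a,s)
(vR,aR,_),(vL,aL,_),(vB,aB,_)=[fit(pr(q)) for q in(R,L,B)]
A=np.array([[vR[0],-vB[0]],[vR[1],-vB[1]]]);t=np.linalg.solve(A,vB[2:]-vR[2:]);K=vR[2:]+t[0]*vR[:2]
print("corner BR",K)
e=vR[:2]*np.sign(vR[0]);n=np.array([-e[1],e[0]]);print("centre",K+143*e+83*n, "width",(vL[2:]-vR[2:])@n)
v,V=[],[]
I=[];O=[];SI=[];SO=[]
for y in range(180,250):
    xs=[x for x in range(372,415) if w[y,x]]
    if xs:O.append([max(xs)+.5,y]);I.append([min(xs)-.5,y])
for x in range(334,368):
    ys=[y for y in range(235,275) if w[y,x]]
    SI.append([x,min(ys)-.5]);SO.append([x,max(ys)+.5])
for n,q,z in(("longouter32",O,.032),("longinner",I,.0),("shortinner32",SI,.032),("shortouter32",SO,.032)):
    v,a,s=fit(ray("top",q,z)[:,:2]*1000);print(n,v,a,s)
E
```

```text
R [ 9.8178685e-01 -1.8998580e-01  4.7792535e+02 -2.7071066e+02] -10.951955 0.7310816566139053
L [ 9.8568273e-01 -1.6861078e-01  4.4329666e+02 -9.5713531e+01] -9.707057 4.3789290918527115
B [ 1.8336393e-01  9.8304510e-01  3.5579077e+02 -1.5642387e+02] 79.434235 0.716153124126243
corner BR [ 339.47076 -243.91827]
centre [ 495.6351  -189.59793] width 165.23091
longouter32 [ 9.4223684e-01 -3.3494729e-01  3.5906055e+02 -3.3225461e+02] -19.56933 0.7244338633142009
longinner [ 9.4279444e-01 -3.3337462e-01  3.6112506e+02 -3.1729492e+02] -19.473726 0.7494732937460862
shortinner32 [   0.33680665    0.9415738   274.5051     -221.00496   ] 70.31756 0.6157689149331455
shortouter32 [   0.32896864    0.9443408   256.86685    -213.37048   ] 70.79381 0.7114762151568009
```

>>> {"name": "move_arm", "arguments": {"motion": [0,0,-0.157,0,0,0,1,0,0,-0.157,0,0,0,1,0,0,-0.157,0,0,0,1,0,0,-0.157,0,0,0,1,0,0,-0.157,0,0,0,1,0,0,-0.157,0,0,0,1,0,0,-0.157,0,0,0,1,0,0,-0.157,0,0,0,1,0,0,-0.157,0,0,0,1,0,0,0,0,0,0,1]}}

```text
time: 1.03
tool_pos: [0.146, -0.5301, 0.2052]
ee_rot: [-3.141, -0.0, 1.381]
wrist_force: [0.1, 0.2, -0.3]
width: 0.0941
finger_force: 0.0
```

>>> {"name": "move_arm", "arguments": {"motion": [0,0,0,0.345,0.185,0,1,0,0,0,0.345,0.185,0,1,0,0,0,0.345,0.185,0,1,0,0,0,0.345,0.185,0,1,0,0,0,0.345,0.185,0,1,0,0,0,0.345,0.185,0,1,0,0,0,0.345,0.185,0,1,0,0,0,0.345,0.185,0,1,0,0,0,0.345,0.185,0,1,0,0,0,0.345,0.185,0,1,0,0,0,0.345,0.185,0,1,0,0,0,0.345,0.185,0,1]}}

```text
time: 2.03
tool_pos: [0.4439, -0.1645, 0.2056]
ee_rot: [3.141, 0.0, 1.375]
wrist_force: [-0.1, -0.9, -0.6]
width: 0.094
finger_force: 0.0
```

>>> {"name": "move_arm", "arguments": {"motion": [0,0,0,0.345,0.185,0,1,0,0,0,0.345,0.185,0,1,0,0,0,0.345,0.185,0,1,0,0,0,0,0,0,1,0,0,0,0,0,0,1]}}

```text
time: 2.45
tool_pos: [0.5178, -0.0738, 0.2048]
ee_rot: [-3.14, 0.0, 1.38]
wrist_force: [-0.5, -1.6, 0.3]
width: 0.094
finger_force: 0.0
```

>>> {"name": "move_arm", "arguments": {"motion": [0,0,0,0,0,0.4,1,0,0,0,0,0,0.4,1,0,0,0,0,0,0.4,1,0,0,0,0,0,0,1]}}

```text
time: 2.78
tool_pos: [0.5091, -0.0749, 0.0757]
ee_rot: [-3.122, -0.0, 1.375]
wrist_force: [-2.6, 0.6, -1.2]
width: 0.094
finger_force: 0.0
```

```bash
python3 - <<'E'
from h import *
w=robot.snapshot("wrist");s=robot.snapshot("scene");t=robot.snapshot("top")
a=cv2.resize(s[130:290,100:300],(500,400),interpolation=cv2.INTER_CUBIC)
cv2.imwrite("pics/a.png",np.hstack([cv2.resize(w,(400,300)),cv2.resize(a,(375,300))])[:,:,::-1])
E
```

```text
(no output)
```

View pics/a.png

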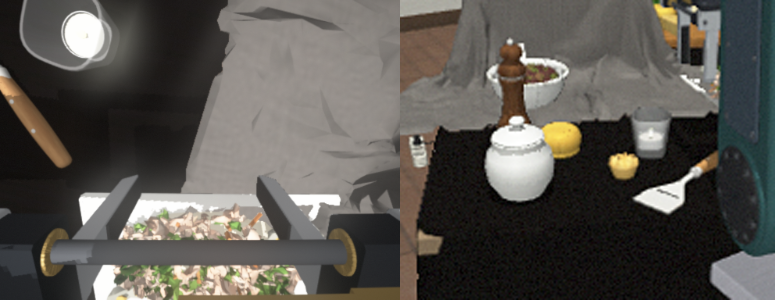

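The wrist view shows the tealight at (85,35) and the spatula handle at (30,120), both clear of the fingers. The cloth edge is at (185,190), so the far finger comes down over flat cloth; I'll lower slowly and watch the force.

```bash
python3 - <<'E'
from h import *
o=robot.get_obs();print({k:np.round(o[k],4) for k in("time","tool_pos","ee_rot","wrist_force","wrist_torque","joint_positions")})
E
```

```text
{'time': np.float64(2.9333), 'tool_pos': array([ 0.5179, -0.0766,  0.0874]), 'ee_rot': array([3.1394e+00, 5.0000e-04, 1.3761e+00]), 'wrist_force': array([0.5247, 0.7825, 1.1245]), 'wrist_torque': array([-0.019 , -0.078 , -0.0002]), 'joint_positions': array([-2.5490e-01,  8.0900e-02,  1.6146e+00, -3.0000e-04,  1.4438e+00,
       -6.0200e-02])}
```

>>> {"name": "move_arm", "arguments": {"motion": [0,0,0,0,0,0.15,1,0,0,0,0,0,0.15,1,0,0,0,0,0,0.1,1,0,0,0,0,0,0,1]}}

```text
time: 3.27
tool_pos: [0.5179, -0.0759, 0.0465]
ee_rot: [3.14, 0.0, 1.378]
wrist_force: [-0.4, -0.4, 0.3]
width: 0.0939
finger_force: 0.0
```

>>> {"name": "move_arm", "arguments": {"motion": [0,0,0,0,0,0.1,1,0,0,0,0,0,0.1,1,0,0,0,0,0,0.08,1,0,0,0,0,0,0.08,1,0,0,0,0,0,0,1,0,0,0,0,0,0,1]}}

```text
time: 3.77
tool_pos: [0.5167, -0.0751, 0.0086]
ee_rot: [-3.14, -0.0, 1.379]
wrist_force: [-0.1, 0.0, 0.3]
width: 0.0938
finger_force: 0.0
```

>>> {"name": "move_arm", "arguments": {"motion": [0,0,0,-0.08,0,0,1,0,0,0,-0.08,0,0,1,0,0,0,-0.06,0,0,1,0,0,0.02,-0.06,0,0,1,0,0,0.02,-0.06,0,0,1,0,0,0.02,-0.06,0,0,1,0,0,0.02,-0.06,0,0,1,0,0,0.02,-0.06,0,0,1,0,0,0.02,-0.06,0,0,1,0,0,0.02,-0.06,0,0,1,0,0,0.02,-0.06,0,0,1,0,0,0,0,0,0,1]}}

```text
time: 4.77
tool_pos: [0.5014, -0.1449, 0.0099]
ee_rot: [3.141, 0.001, 1.251]
wrist_force: [1.7, 1.2, 0.8]
width: 0.0937
finger_force: 0.6
```

```bash
python3 - <<'E'
from h import *
o=robot.get_obs();print({k:np.round(o[k],4) for k in("time","tool_pos","ee_rot","wrist_force")})
im=robot.snapshot("top")
cv2.imwrite("pics/b.png",cv2.resize(im[90:280,230:430,::-1],None,fx=3,fy=3,interpolation=cv2.INTER_CUBIC))
E
```

```text
{'time': np.float64(4.7667), 'tool_pos': array([ 0.5014, -0.1449,  0.0099]), 'ee_rot': array([3.1406e+00, 1.2000e-03, 1.2505e+00]), 'wrist_force': array([1.725 , 1.2044, 0.7913])}
```

View pics/b.png

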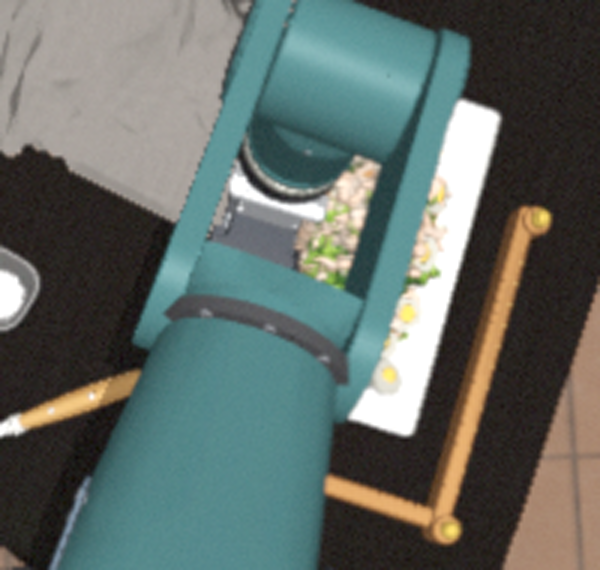

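The platter is sliding and turning as planned: its right edge (500,110 to 415,435 in the crop) is now nearly parallel to the long rail. I'll push on to contact.

>>> {"name": "move_arm", "arguments": {"motion": [0,0,0.007,-0.06,0,0,1,0,0,0.007,-0.06,0,0,1,0,0,0.007,-0.06,0,0,1,0,0,0.007,-0.05,0,0,1,0,0,0,-0.04,0,0,1,0,0,0,0,0,0,1]}}

```text
time: 5.32
tool_pos: [0.4925, -0.1692, 0.0096]
ee_rot: [-3.141, -0.0, 1.23]
wrist_force: [1.3, 3.1, 2.7]
width: 0.0935
finger_force: 1.6
```

>>> {"name": "move_arm", "arguments": {"motion": [0,0,0,-0.03,0,0,1,0,0,0,-0.03,0,0,1,0,0,0,0,0,0,1]}}

```text
time: 5.57
tool_pos: [0.4908, -0.174, 0.0096]
ee_rot: [-3.142, -0.002, 1.23]
wrist_force: [1.6, 3.6, 1.7]
width: 0.094
finger_force: 2.6
```

>>> {"name": "move_arm", "arguments": {"motion": [0,0,0,-0.03,0,0,1,0,0,0,0,0,0,1]}}

```text
time: 5.73
tool_pos: [0.4911, -0.1744, 0.0097]
ee_rot: [3.141, -0.007, 1.23]
wrist_force: [5.5, 11.5, 0.9]
width: 0.0939
finger_force: 5.8
```

>>> {"name": "move_arm", "arguments": {"motion": [0,0,0,-0.02,0,0,1,0,0,0,0,0,0,1]}}

```text
time: 5.9
tool_pos: [0.491, -0.1744, 0.0097]
ee_rot: [3.141, -0.011, 1.23]
wrist_force: [7.8, 14.1, 2.4]
width: 0.0943
finger_force: 8.0
```

```bash
python3 - <<'E'
from h import *
im=robot.snapshot("top")
cv2.imwrite("pics/c.png",cv2.resize(im[90:280,270:430,::-1],None,fx=3,fy=3,interpolation=cv2.INTER_CUBIC))
E
```

```text
(no output)
```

View pics/c.png

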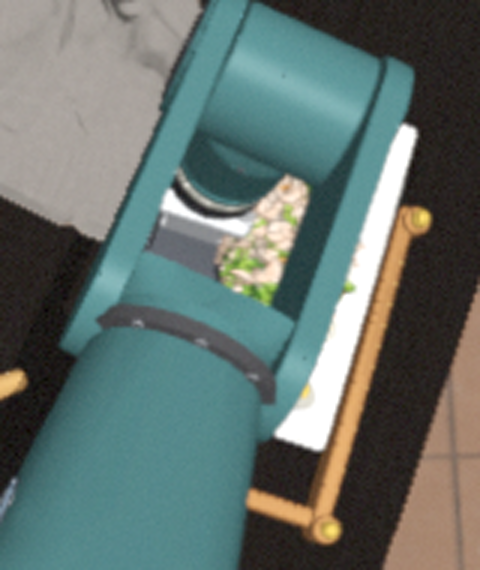

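The long edge now touches the rail along its whole length: the rim and rail line coincide, from (410,210) to (320,445). I'll retreat and re-measure.

>>> {"name": "move_arm", "arguments": {"motion": [0,0,0,0.1,0,0,1,0,0,0,0.2,0,0,1,0,0,0,0.1,0,0,1,0,0,0,0,0,-0.4,1,0,0,0,0,0,-0.4,1,0,0,0,0,0,-0.4,1,0,0,0,0,0,-0.3,1,0,0,0,0,0,0,1]}}

```text
time: 6.62
tool_pos: [0.5057, -0.1439, 0.1678]
ee_rot: [3.127, 0.003, 1.231]
wrist_force: [0.3, -1.1, 0.5]
width: 0.0939
finger_force: 0.0
```

>>> {"name": "move_arm", "arguments": {"motion": [0,0,0.154,0,0.13,0,1,0,0,0.154,0,0,0,1,0,0,0.154,0,0,0,1,0,0,0.154,0,0,0,1,0,0,0.154,0,0,0,1,0,0,0.154,0,0,0,1,0,0,0.154,0,0,0,1,0,0,0.154,0,0,0,1,0,0,0.154,0,0,0,1,0,0,0.154,0,0,0,1,0,0,0.154,0,0,0,1,0,0,0.154,0,0,0,1]}}

```text
time: 7.62
tool_pos: [0.5136, -0.1466, 0.158]
ee_rot: [3.14, 0.003, -0.227]
wrist_force: [-0.6, 0.1, 0.2]
width: 0.0938
finger_force: 0.0
```

>>> {"name": "move_arm", "arguments": {"motion": [0,0,0.152,0,0,0,1,0,0,0,0,0,0,1]}}

```text
time: 7.78
tool_pos: [0.5137, -0.1465, 0.1581]
ee_rot: [3.14, 0.002, -0.342]
wrist_force: [-0.1, 0.4, 0.4]
width: 0.0938
finger_force: 0.0
```

>>> {"name": "move_arm", "arguments": {"motion": [0,0,0,0.33,0.215,0,1,0,0,0,0.33,0.215,0,1,0,0,0,0.33,0.215,0,1,0,0,0,0.33,0.215,0,1,0,0,0,0.33,0.215,0,1,0,0,0,0.33,0.215,0,1,0,0,0,0,0,0,1,0,0,0,0,0,0,1]}}

```text
time: 8.45
tool_pos: [0.6576, -0.3354, 0.154]
ee_rot: [-3.141, 0.007, -0.34]
wrist_force: [0.4, -0.5, -0.0]
width: 0.0941
finger_force: 0.0
```

```bash
python3 - <<'E'
from h import *
o=robot.get_obs();print({k:np.round(o[k],4) for k in("time","tool_pos","ee_rot","wrist_force")})
im=robot.snapshot("top");w=robot.snapshot("wrist")
a=cv2.resize(im[60:280,230:430],(400,440),interpolation=cv2.INTER_CUBIC);b=cv2.resize(w,(400,300));b=cv2.copyMakeBorder(b,0,140,0,0,0)
cv2.imwrite("pics/d.png",np.hstack([a,b])[:,:,::-1])
E
```

```text
{'time': np.float64(8.45), 'tool_pos': array([ 0.6576, -0.3354,  0.154 ]), 'ee_rot': array([-3.1412,  0.0073, -0.3396]), 'wrist_force': array([ 0.3976, -0.4693, -0.0156])}
```

View pics/d.png

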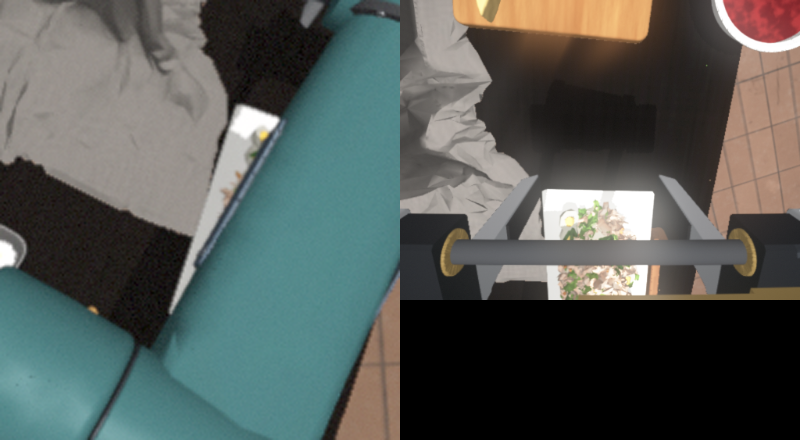

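The wrist view (right half) shows the platter's far edge as a level line from (543,190) to (653,192). The space between it and the cutting board is clear. I'll cast that edge to the rim height.

```bash
python3 - <<'E'
from h import *
w=robot.snapshot("wrist");c=robot.get_calibration("wrist")
g=cv2.cvtColor(w,cv2.COLOR_RGB2HSV);m=(g[...,2]>150)&(g[...,1]<60)
q=[]
for x in range(205,305,3):
    y=260
    ys=[y for y in range(215,275) if m[y,x]]
    if ys:q.append([x,min(ys)-.5])
P=ray("wrist",q,.019,c)[:,:2]*1000
ex=np.array([.943,-.334]);ey=np.array([.334,.943]);O=np.array([252.7,-279.1])
r=np.c_[(P-O)@ex,(P-O)@ey];print(r[::4].round(1)); print(fit(r)[1:])
row=255
xs=[x for x in range(160,345) if m[row,x]]
e=ray("wrist",[[min(xs),row],[max(xs),row]],.019,c)[:,:2]*1000;print("sides",(e-O)@ex,(e-O)@ey)
t=robot.get_obs()["tool_pos"][:2]*1000;print("tcp",(t-O)@ex,(t-O)@ey)
E
```

```text
[[334.8 140.2]
 [333.6 126.5]
 [333.6 112.9]
 [333.7  99.2]
 [333.7  85.5]
 [332.5  71.8]
 [332.5  58.1]
 [332.5  44.4]
 [332.6  30.7]]
(np.float32(89.26508), np.float64(0.34853603097259245))
sides [316.49032344 316.8842483 ] [172.18191765   2.25080113]
tcp 399.8923917547973 84.66794493606845
```

>>> {"name": "move_arm", "arguments": {"motion": [0,0,0,0,0,0.3,1,0,0,0,0,0,0.3,1,0,0,0,0,0,0.25,1,0,0,0,0,0,0.25,1,0,0,0,0,0,0.15,1,0,0,0,0,0,0.15,1,0,0,0,0,0,0,1,0,0,0,0,0,0,1]}}

```text
time: 9.27
tool_pos: [0.6576, -0.3322, 0.0204]
ee_rot: [3.141, 0.0, -0.338]
wrist_force: [-0.4, -0.3, -0.7]
width: 0.0942
finger_force: 0.0
```

>>> {"name": "move_arm", "arguments": {"motion": [0,0,0,-0.15,0,0,1,0,0,0,-0.15,0,0,1,0,0,0,-0.1,0,0,1,0,0,0,-0.06,0,0,1,0,0,0,-0.06,0,0,1,0,0,0,-0.06,0,0,1,0,0,0,-0.06,0,0,1,0,0,0,-0.06,0,0,1,0,0,0,-0.06,0,0,1,0,0,0,-0.06,0,0,1,0,0,0,0,0,0,1]}}

```text
time: 10.18
tool_pos: [0.58, -0.306, 0.0195]
ee_rot: [-3.142, 0.001, -0.34]
wrist_force: [0.4, -0.8, -0.5]
width: 0.094
finger_force: 0.0
```

The fingers ended up at z = 19.5 mm, skimming just over the rim without force. I'll lift clear, back off and go lower.

>>> {"name": "move_arm", "arguments": {"motion": [0,0,0,0,0,-0.1,1,0,0,0,0.1,0,-0.05,1,0,0,0,0.2,0,0,1,0,0,0,0.2,0,0,1,0,0,0,0,0,0,1,0,0,0,0,0,0.1,1,0,0,0,0,0,0.08,1,0,0,0,0,0,0.08,1,0,0,0,0,0,0,1,0,0,0,0,0,0,1]}}

```text
time: 11.02
tool_pos: [0.6266, -0.3222, 0.0068]
ee_rot: [-3.141, 0.003, -0.34]
wrist_force: [0.3, 1.1, 0.6]
width: 0.0938
finger_force: 0.0
```

```bash
python3 - <<'E'
from h import *
w=robot.snapshot("wrist");c=robot.get_calibration("wrist")
o=robot.get_obs();print({k:np.round(o[k],4) for k in("time","tool_pos","ee_rot","wrist_force")})
g=cv2.cvtColor(w,cv2.COLOR_RGB2HSV);m=(g[...,2]>150)&(g[...,1]<60)
cv2.imwrite("pics/e.png",w[:,:,::-1])
E
```

```text
{'time': np.float64(11.0667), 'tool_pos': array([ 0.6273, -0.3226,  0.0079]), 'ee_rot': array([-3.1414e+00,  1.4000e-03, -3.4000e-01]), 'wrist_force': array([-0.1287, -0.2727, -0.3808])}
```

View pics/e.png

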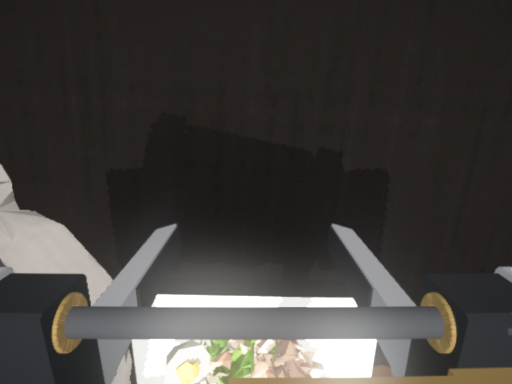

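The fingertips, at (175,228) and (335,228), are now beyond the far rim edge at row 296, at z = 8 mm. I'll push along the rail.

>>> {"name": "move_arm", "arguments": {"motion": [0,0,0,-0.08,0,0,1,0,0,0,-0.08,0,0,1,0,0,0,-0.06,0,0,1,0,0,0,-0.06,0,0,1,0,0,0,-0.06,0,0,1,0,0,0,-0.06,0,0,1,0,0,0,0,0,0,1]}}

```text
time: 11.65
tool_pos: [0.5897, -0.3093, 0.0092]
ee_rot: [3.142, -0.0, -0.34]
wrist_force: [1.4, 0.7, 0.7]
width: 0.0939
finger_force: 0.4
```

>>> {"name": "move_arm", "arguments": {"motion": [0,0,0,-0.06,0,0,1,0,0,0,-0.06,0,0,1,0,0,0,-0.06,0,0,1,0,0,0,-0.05,0,0,1,0,0,0,0,0,0,1]}}

```text
time: 12.07
tool_pos: [0.5681, -0.3017, 0.009]
ee_rot: [-3.142, 0.0, -0.34]
wrist_force: [2.3, -0.0, 2.2]
width: 0.0938
finger_force: 1.1
```

>>> {"name": "move_arm", "arguments": {"motion": [0,0,0,-0.03,0,0,1,0,0,0,-0.03,0,0,1,0,0,0,0,0,0,1]}}

```text
time: 12.32
tool_pos: [0.5633, -0.3001, 0.009]
ee_rot: [3.142, -0.001, -0.34]
wrist_force: [3.9, -1.4, 1.4]
width: 0.094
finger_force: 1.9
```

>>> {"name": "move_arm", "arguments": {"motion": [0,0,0,-0.03,0,0,1,0,0,0,0,0,0,1]}}

```text
time: 12.48
tool_pos: [0.5607, -0.2991, 0.009]
ee_rot: [3.142, -0.001, -0.34]
wrist_force: [4.2, 0.2, 1.6]
width: 0.0941
finger_force: 2.2
```

>>> {"name": "move_arm", "arguments": {"motion": [0,0,0,-0.03,0,0,1,0,0,0,0,0,0,1]}}

```text
time: 12.65
tool_pos: [0.5601, -0.2991, 0.0092]
ee_rot: [3.141, -0.007, -0.34]
wrist_force: [10.0, -1.3, -2.1]
width: 0.0938
finger_force: 4.9
```

>>> {"name": "move_arm", "arguments": {"motion": [0,0,0,-0.03,0,0,1,0,0,0,0,0,0,1]}}

```text
time: 12.82
tool_pos: [0.56, -0.2991, 0.0101]
ee_rot: [3.141, -0.014, -0.34]
wrist_force: [15.0, -4.4, -4.3]
width: 0.0941
finger_force: 7.7
```

>>> {"name": "move_arm", "arguments": {"motion": [0,0,0,0.1,0,0,1,0,0,0,0.2,0,0,1,0,0,0,0.1,0,0,1,0,0,0,0,0,0,1,0,0,0,0,0,-0.4,1,0,0,0,0,0,-0.4,1,0,0,0,0,0,-0.4,1,0,0,0,0,0,-0.4,1,0,0,0,0,0,-0.3,1,0,0,0,0,0,0,1]}}

```text
time: 13.65
tool_pos: [0.5932, -0.3117, 0.2077]
ee_rot: [3.138, -0.011, -0.34]
wrist_force: [-0.3, 0.2, 0.7]
width: 0.094
finger_force: 0.0
```

>>> {"name": "move_arm", "arguments": {"motion": [0,0,0,-0.245,-0.305,0,1,0,0,0,-0.245,-0.305,0,1,0,0,0,-0.245,-0.305,0,1,0,0,0,-0.245,-0.305,0,1,0,0,0,-0.245,-0.305,0,1,0,0,0,-0.245,-0.305,0,1,0,0,0,-0.245,-0.305,0,1,0,0,0,-0.245,-0.305,0,1,0,0,0,-0.245,-0.305,0,1,0,0,0,0,0,0,1]}}

```text
time: 14.48
tool_pos: [0.4717, 0.0271, 0.1974]
ee_rot: [-3.141, 0.006, -0.333]
wrist_force: [-0.2, -0.1, -0.2]
width: 0.0942
finger_force: 0.0
```

```bash
python3 - <<'E'
from h import *
o=robot.get_obs();print({k:np.round(o[k],4) for k in("time","tool_pos","ee_rot","wrist_force")})
im=robot.snapshot("top");cv2.imwrite("pics/f_raw.png",im[:,:,::-1])
cv2.imwrite("pics/f.png",cv2.resize(im[90:285,180:430,::-1],None,fx=3,fy=3,interpolation=cv2.INTER_CUBIC))
E
```

```text
{'time': np.float64(14.4833), 'tool_pos': array([0.4717, 0.0271, 0.1974]), 'ee_rot': array([-3.141 ,  0.0055, -0.3327]), 'wrist_force': array([-0.2254, -0.0741, -0.2381])}
```

View pics/f.png

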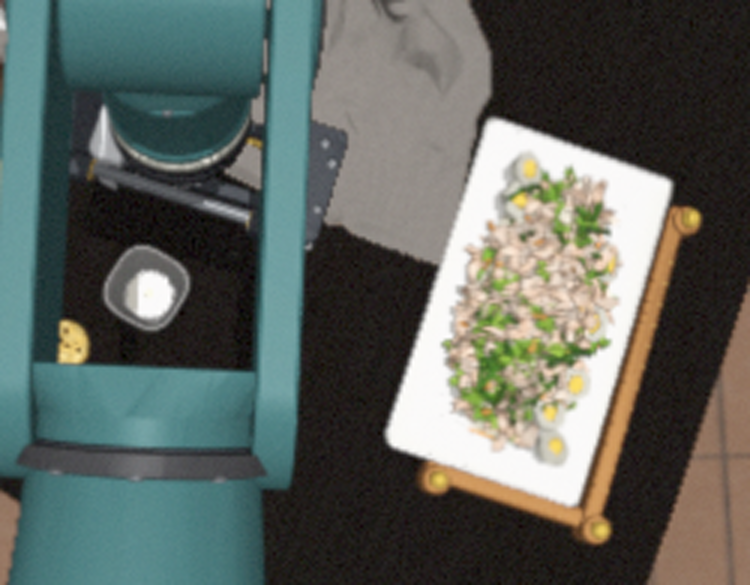

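The platter sits in the corner. Its right edge, (672,185) to (582,505), and end edge, (388,440) to (582,505), lie along the rails. I'll check the remaining gaps by number.

```bash
python3 - <<'E'
from h import *
im=cv2.imread("pics/f_raw.png")[:,:,::-1].copy()
g=cv2.cvtColor(im,cv2.COLOR_RGB2HSV);m=(g[...,2]>150)&(g[...,1]<60)
ex=np.array([.943,-.334]);ey=np.array([.334,.943]);O=np.array([252.7,-279.1])
def rl(q,z=.019):
    P=ray("top",q,z)[:,:2]*1000-O;return np.c_[P@ex,P@ey]
R=rl([[max(x for x in range(330,410) if m[y,x])+.5,y] for y in range(160,250)])
B=rl([[x,max(y for y in range(215,262) if m[y,x])+.5] for x in range(318,368)])
L=rl([[min(x for x in range(300,400) if m[y,x])-.5,y] for y in range(176,225)])
T=rl([[x,min(y for y in range(120,200) if m[y,x])-.5] for x in range(350,395)])
w=(g[...,0]<22)&(g[...,1]>110)&(g[...,2]>130)
I=rl([[min(x for x in range(372,415) if w[y,x])-.5,y] for y in range(180,250)],.032)
for n,q in zip(("R","B","L","T","rail inner top"),(R,B,L,T,I)):
    v,a,s=fit(q);print(n,a.round(2),s.round(2),np.median(q,0).round(1))
E
```

```text
R -0.71 0.69 [138.4   2.1]
B 89.99 0.68 [-1.6 78.6]
L -0.92 0.77 [ 95.2 167.7]
T 88.88 0.76 [285.7  87. ]
rail inner top 0.1 0.72 [111.7   1.8]
```

The end is flush, but the platter is turned about 0.7° from the long rail, leaving roughly a 2–3 mm gap at the near end. I'll nudge the near half of the left side with shut fingers, with no turn needed.

>>> {"name": "move_arm", "arguments": {"motion": [0,0,0,0,0.36,0,0,0,0,0,0,0.36,0,0,0,0,0,0,0.36,0,0,0,0,0,0,0.36,0,0,0,0,0,0,0,0,0,0,0,0,0,0,0.35,0,0,0,0,0,0,0.35,0,0,0,0,0,0,0.35,0,0,0,0,0,0,0.25,0,0,0,0,0,0,0.15,0,0,0,0,0,0,0,0,0,0,0,0,0,0,0]}}

```text
time: 15.53
tool_pos: [0.4264, -0.1139, 0.0522]
ee_rot: [3.141, 0.004, -0.341]
wrist_force: [0.8, 0.0, 0.8]
width: 0.0175
finger_force: 0.0
```

>>> {"name": "move_arm", "arguments": {"motion": [0,0,0,0,0,0.12,0,0,0,0,0,0,0.12,0,0,0,0,0,0,0.1,0,0,0,0,0,0,0.08,0,0,0,0,0,0,0,0,0,0,0,0,0,0,0]}}

```text
time: 16.03
tool_pos: [0.428, -0.1138, 0.0116]
ee_rot: [3.141, 0.0, -0.34]
wrist_force: [0.3, 0.3, 0.4]
width: 0.0005
finger_force: 0.0
```

>>> {"name": "move_arm", "arguments": {"motion": [0,0,0,0,0.06,0,0,0,0,0,0,0.06,0,0,0,0,0,0,0.06,0,0,0,0,0,0,0.06,0,0,0,0,0,0,0,0,0]}}

```text
time: 16.45
tool_pos: [0.4197, -0.1377, 0.0118]
ee_rot: [3.141, -0.001, -0.341]
wrist_force: [0.1, 0.2, -0.3]
width: 0.0007
finger_force: 0.0
```

>>> {"name": "move_arm", "arguments": {"motion": [0,0,0,0,0.04,0,0,0,0,0,0,0.04,0,0,0,0,0,0,0.02,0,0,0,0,0,0,0,0,0]}}

```text
time: 16.78
tool_pos: [0.4164, -0.1462, 0.0115]
ee_rot: [3.141, -0.0, -0.34]
wrist_force: [-0.2, 0.1, -0.7]
width: 0.0007
finger_force: 0.0
```

>>> {"name": "move_arm", "arguments": {"motion": [0,0,0,0,0.03,0,0,0,0,0,0,0,0,0]}}

```text
time: 16.95
tool_pos: [0.4161, -0.1469, 0.0115]
ee_rot: [-3.137, 0.0, -0.34]
wrist_force: [2.0, 5.2, 1.8]
width: 0.0004
finger_force: 2.2
```

>>> {"name": "move_arm", "arguments": {"motion": [0,0,0,0,0.03,0,0,0,0,0,0,0,0,0]}}

```text
time: 17.12
tool_pos: [0.416, -0.1472, 0.0116]
ee_rot: [-3.131, -0.0, -0.34]
wrist_force: [4.3, 11.0, 1.6]
width: 0.0007
finger_force: 5.0
```

>>> {"name": "move_arm", "arguments": {"motion": [0,0,0,0,0.03,0,0,0,0,0,0,0,0,0]}}

```text
time: 17.28
tool_pos: [0.416, -0.1474, 0.0117]
ee_rot: [-3.125, -0.0, -0.341]
wrist_force: [6.9, 18.2, 3.1]
width: 0.0006
finger_force: 7.7
```

>>> {"name": "move_arm", "arguments": {"motion": [0,0,0,0,0.03,0,0,0,0,0,0,0,0,0]}}

```text
time: 17.45
tool_pos: [0.4158, -0.1477, 0.0119]
ee_rot: [-3.12, -0.0, -0.341]
wrist_force: [8.4, 24.8, 4.5]
width: 0.0002
finger_force: 10.7
```

It is firmly against the rail. I'll retreat and check.

>>> {"name": "move_arm", "arguments": {"motion": [0,0,0,0,-0.15,0,0,0,0,0,0,-0.2,0,0,0,0,0,0,0,0,0,0,0,0,0,0,-0.4,0,0,0,0,0,0,-0.4,0,0,0,0,0,0,-0.4,0,0,0,0,0,0,-0.4,0,0,0,0,0,-0.4,0,0,0,0,0,0,-0.4,0,0,0,0,0,0,-0.4,0,0,0,0,0,0,-0.4,0,0,0,0,0,0,0,0,0]}}

```text
time: 18.45
tool_pos: [0.4788, 0.032, 0.1714]
ee_rot: [-3.139, 0.0, -0.332]
wrist_force: [0.3, 0.3, -0.5]
width: 0.0004
finger_force: 0.0
```

```bash
python3 - <<'E'
from h import *
o=robot.get_obs();print({k:np.round(o[k],4) for k in("time","tool_pos","wrist_force")})
im=robot.snapshot("top");cv2.imwrite("pics/g_raw.png",im[:,:,::-1])
g=cv2.cvtColor(im,cv2.COLOR_RGB2HSV);m=(g[...,2]>150)&(g[...,1]<60)
ex=np.array([.943,-.334]);ey=np.array([.334,.943]);O=np.array([252.7,-279.1])
def rl(q,z=.019):
    P=ray("top",q,z)[:,:2]*1000-O;return np.c_[P@ex,P@ey]
R=rl([[max(x for x in range(330,410) if m[y,x])+.5,y] for y in range(160,250)])
B=rl([[x,max(y for y in range(215,262) if m[y,x])+.5] for x in range(318,368)])
L=rl([[min(x for x in range(300,400) if m[y,x])-.5,y] for y in range(176,225)])
T=rl([[x,min(y for y in range(120,200) if m[y,x])-.5] for x in range(350,395)])
for n,q in zip(("R","B","L","T"),(R,B,L,T)):
    v,a,s=fit(q);print(n,a.round(2),s.round(2),np.median(q,0).round(1))
f=lambda a:cv2.resize(a,None,fx=3,fy=3,interpolation=cv2.INTER_CUBIC)
cv2.imwrite("pics/g.png",f(im[100:285,180:430,::-1]))
E
```

```text
{'time': np.float64(18.45), 'tool_pos': array([0.4788, 0.032 , 0.1714]), 'wrist_force': array([ 0.2628,  0.25  , -0.5274])}
R -0.65 0.7 [138.4   2.2]
B 89.99 0.68 [-1.6 78.6]
L -0.94 0.65 [ 95.2 167.7]
T 88.99 0.75 [284.9  87. ]
```

View pics/g.png

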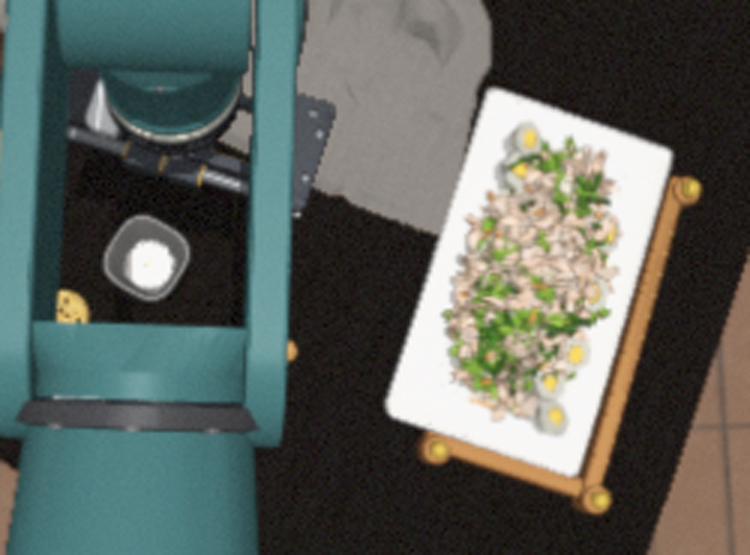

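The 26 N nudge did not move the platter, so it is already hard against the long rail. The end edge is parallel to the short rail at zero distance. The tealight at (147,258) and the spatula tip at (290,350) have not moved, and the arm is clear.

```bash
python3 -c "
from bench import robot
print(robot.close_job())"
```

```text
the job is handed in; nothing more can be done
None
```

I pushed the platter into the rail corner, long side against the long rail and end against the short rail, and handed the job in at about 18.5 s. A final 26 N side push did not move it, though the top view still read about 0.7° off the long rail, partly measurement bias. The tealight and spatula had not moved in the last picture; the arm partly or fully hid the other bystanders, but the fingers never went near them.

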